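# Release a spent vent stub from a push-fit gas outlet

## Task

Take the spent orange-headed steel vent tube out of the gas manifold's push-fit outlet: press the blue collet ring down gently, and while it is still down draw the tube straight up without wrenching it. Then stand the tube in the empty hole of the grey parking block, lowering it in rather than dropping it, let go, and leave the white-headed spare tube and the other things on the bench undisturbed.

Things in the scene. Friction and masses are not known exactly. Their poses are not given: they have to be found in the camera images.
- fitting: white push-fit outlet, 40 mm wide, 30 mm high, screwed 0 to 5 mm into the manifold. Origin on its axis at its underside, z up. Socket 16 mm wide, floor 6 mm above the origin. On top, around the tube, is the blue collet ring: 42 mm outside, 16.4 mm hole, 4.5 mm thick, its upper face at rest anywhere from 41 to 53 mm above the origin. Fingers on it over 25 N, or tube against it over 35 N, is damage.
- tube: spent vent tube: rigid steel, 14 mm in diameter, 85 mm long with its orange head (16 mm wide, the top 20 mm), 40 to 85 g. Origin at the centre of its foot, z towards the head. A groove 8 mm in diameter runs from 8 to 14.5 mm above the foot; two teeth in the fitting catch it. Starts upright, foot on the socket floor, 38 to 50 mm standing above the ring, about 1 mm of side play.
- manifold: aluminium block 80 x 170 x 40 mm, fixed; origin at the centre of its underside, z up; outlet on top at y = +40 mm, knob 14 mm high at y = -55 mm. The outlet's ring goes down 6 mm to a hard stop, its spring pushing back with 3 N, 12 N at the stop. Pressed 5 mm or more by fingertips both sides of the tube, which then close on the tube and lift, it lets go; the tube drags 5 to 10 N for 13 mm.
- rack: grey parking block 60 x 150 x 30 mm, fixed; origin at the centre of its underside, z up, with two round holes at y = -45 mm (holds the spare) and y = +45 mm (empty).
- rack_hole1 (a point): centre of the mouth of the empty hole, level with the block's top, 30 mm above the bench; the hole is 18 mm wide with a 3 mm chamfer and 20 mm deep.
- spare: spare tube of the same shape with a white head, standing in the other hole of the block; origin at its foot. Leave alone.
- tipbox: blue box with clear lid, 90 x 120 x 55 mm; origin at its underside. Leave alone.
- dishes: stack of clear dishes, 90 mm wide, 39 mm high; origin at its underside. Leave alone.
- carton: white and blue carton 80 x 110 x 60 mm; origin at its underside. Leave alone.
- vial: small jar with green cap, 38 mm wide, 55 mm high; origin at its underside. Leave alone.
Mind the look-alikes: they are no part of the job. What is shaped like the tube but purple is not meant.

How it is judged:
On the way, in this order (a step that is already met when the one before it is completed fails the run):
1. the fingers press the ring of the fitting with at least 5 N while the tube is still in place (contact force between the fingers and fitting above 5 N and z of tube in the frame of fitting below 0.012 m), for 0.05 s.
2. the tube is drawn out of the fitting (z of tube in the frame of fitting above 0.045 m), for 0.05 s.
At the end, for the whole second after the job is handed in: The orange-headed tube stands foot down in the empty hole of the parking block: foot within 6 mm of the hole's axis and at least 16 mm below its mouth, leaning less than 0.3 rad, at rest (under 0.02 m/s) and released. The spare tube and the other things have not been moved (horizontal distance between tube and rack_hole1 below 0.006 m and z of tube in the frame of rack_hole1 below -0.016 m and angle between tube's own z axis and vertical below 0.3 rad and linear speed of tube below 0.02 m/s and contact force between the fingers and tube below 0.05 N); the robot touches nothing.
It fails at once if the fingers push on the fitting or its ring with more than 25 N (contact force between the fingers and fitting above 25 N).
It fails at once if the tube is wrenched against the fitting with more than 35 N (contact force between tube and fitting above 35 N).
It fails at once if the tube is dropped (moves faster than 0.4 m/s while not held) (linear speed of tube above 0.4 m/s and contact force between the fingers and tube below 0.05 N).
It fails at once if the spare tube is moved by more than 10 mm or lifted (distance of spare from where it was at the start of the episode above 0.01 m).
It fails at once if a bystander is moved by more than 15 mm (distance of any of tipbox, dishes, carton, vial from where it was at the start of the episode above 0.015 m).
It also fails if it takes over 58 s, if anything falls off the work surface, if the arm or the gripper's body presses on something with over 40 N, if the wrist force passes 120 N, or if a joint passes its speed limit or range.

## Robot

A 6-joint arm with a two-finger parallel gripper is mounted at the origin on the work surface. World frame = base frame: x ahead of the robot, y to its left, z up, the work surface at z = 0. Lengths are in m, angles in rad, forces in N, time in s.
With the tool pointing down it reaches from about 0.375 to 0.975 m from the base axis. Payload 3.8 kg.
Tool frame: the origin (TCP) lies midway between the tips of the shut fingers; the grasp point (between the pads) lies grasp_offset behind it (grasp_offset is the distance from the TCP to the grasp point, in m); z points along the fingers, y is the direction in which the jaws open and shut (so a half turn about z gives the same grasp; the last joint's range is limited). The gripper opens to 88 mm and grips with 3 to 60 N. Pads are 18 mm wide; open, the fingers measure 123 mm over their backs; the gripper's body (75 mm by 187 mm) begins 45 mm behind the grasp point.
Start: joints at [1.298, 0.264, 1.604, -0, 1.274, -0.037], TCP at [0.158, 0.656, 0.239] pointing down, gripper open.
Joint ranges: [-2.63, 2.63], [-0.94, 2.18], [0.31, 2.57], [-1.31, 4.45], [0, 2.66], [-2.55, 2.55]. Speed limits (rad/s): [2.57, 2.57, 3.14, 3.14, 3.14, 3.14].

## Interface

Orientations are given as a unit quaternion [w, x, y, z].
In Python, from rig import * gives the robot as it stands. The module is installed in compiled form; this text tells all that it offers.
- The arm moves only by the tool drive_tool, never from a script. Its argument "plan" is a list of rows, each a list of 7 numbers: the turn, a rotation vector about the world's x, y, z in rad, then the shift along the world's x, y, z in m, then the finger opening in m, from 0 to 0.0881. A call has 1 to 20 rows; each row is the pose to reach, as a shift and turn from the pose measured when the call began; what a row does not reach only later rows make up. A row lasts 1/10 s, in which the tool goes at most 50 mm and 8.59 degrees, less where a joint would pass 70% of its speed; a pose out of reach is approached as far as the arm can. A call with a gripper value outside its range is refused whole. The fingers move at their own pace and stop on an object; the grip force is fixed at half the most. Time passes only in rows, so rows that repeat a pose let the fingers close. It gives the time, the measured TCP pose, the force and the opening at its end, in the units of the state.
- read_state(): the state, without advancing time (a new reading comes with each control period).
- grab_frame(name): name is "side" or "top"; returns (picture, depth): 420x560x3 uint8, red, green, blue; 420x560 float32, m along the optical axis (not along the pixel's ray), 0 where there is no reading.
- get_calibration(name): a dict with "camera_matrix" (3x3 intrinsics, pixels), "k1" (the pictures are not rectified: a ray, as slopes to the right and down, at radius r is drawn at 1 + k1 r^2 times it, then the intrinsics apply), "extrinsics" (4x4, takes a point from world to camera coordinates). Camera axes: x right, y up, looking along -z (the intrinsics and any distortion apply to the point x, -y, -z); pixel columns grow to the right and rows downward; lengths in m; the calibration is good to about 2 mm. A picture is of the moment at which its call begins. get_calibration takes no time and is no camera call.
- job_done(): hands the job in, once; it reports no verdict.
The state is a dict: "time": time; "joint_positions": joint angles; "qd": joint speeds; "effort": joint torques, N m; "position": TCP position; "tcp_rot": TCP orientation; "ft_force": force on the tool from outside, world axes, zero at the start; "wrist_torque": the same for the moment, N m; "gripper_width": finger opening in m.
Only numpy, scipy, OpenCV 4.12 (cv2) and the standard library are available. Lean on these libraries where they do the work, as an engineer would, in place of code of your own. Each camera call takes 0.05 s, during which the arm holds its last target.

## Working session

There is one attempt and no reset: what is moved stays moved. The work goes in short steps, Python scripts to look and compute and a tool call to move; the robot and the scene stay as the last step left them, time stands still between calls to the robot, and variables do not carry over. Pictures are saved under pics/ and viewed, and the job is handed in when it is done.

Besides the shell and the picture viewer there is one more tool, called after "Emit:" as name(argument=value, ...) on one line, values as JSON. drive_tool: Moves the arm, as the interface text tells. Its arguments: {"type":"object","properties":{"plan":{"type":"array","items":{"type":"array","items":{"type":"number"}}}},"required":["plan"]}

```bash
mkdir -p pics; ls
python3 - <<'E'
from rig import *
import cv2,numpy as np
print(read_state())
for n in("side","top"):
    p,d=grab_frame(n); cv2.imwrite(f"pics/{n}0.png",p[:,:,::-1]); np.savez(f"{n}0.npz",p=p,d=d)
    c=get_calibration(n); print(n,c)
E
```

```text
pics
{'time': 0.0, 'joint_positions': array([ 1.29814260e+00,  2.64723341e-01,  1.60536534e+00, -2.68396660e-05,
        1.27369185e+00, -3.69148300e-02]), 'qd': array([-0.00012753,  0.00056247,  0.00039776,  0.00035676,  0.0011958 ,
        0.00030563]), 'effort': array([ 1.17645304e-03, -5.02103698e+01, -3.56886292e+01,  7.28847203e-02,
        2.89383181e-02, -1.62510055e-04]), 'position': array([0.15748352, 0.65564466, 0.23741277]), 'tcp_rot': array([-1.55974712e-04,  1.17592720e-01,  9.93061305e-01, -1.08283634e-03]), 'ft_force': array([ 0.37268735, -0.76108329,  0.39816125]), 'wrist_torque': array([0.00180708, 0.02606507, 0.03465151]), 'gripper_width': 0.08833371941844516}
side {'camera_matrix': array([[539.77964031,   0.        , 276.39109355],
       [  0.        , 539.77964031, 211.54977918],
       [  0.        ,   0.        ,   1.        ]]), 'k1': -0.15379639756253655, 'extrinsics': array([[-0.98111762, -0.19226649, -0.02101944,  0.57663295],
       [ 0.11893588, -0.68545061,  0.71833956, -0.0838108 ],
       [-0.15252042,  0.70227563,  0.69537505, -0.90217132],
       [ 0.        ,  0.        ,  0.        ,  1.        ]])}
top {'camera_matrix': array([[445.50898435,   0.        , 265.93501425],
       [  0.        , 445.50898435, 208.14960514],
       [  0.        ,   0.        ,   1.        ]]), 'k1': -0.07401047656245896, 'extrinsics': array([[-0.00403019, -0.99989384, -0.01400211,  0.01873899],
       [ 0.99542561, -0.00534798,  0.09539005, -0.569247  ],
       [-0.0954548 , -0.01355362,  0.99534149, -0.80131098],
       [ 0.        ,  0.        ,  0.        ,  1.        ]])}
```

View pics/side0.png

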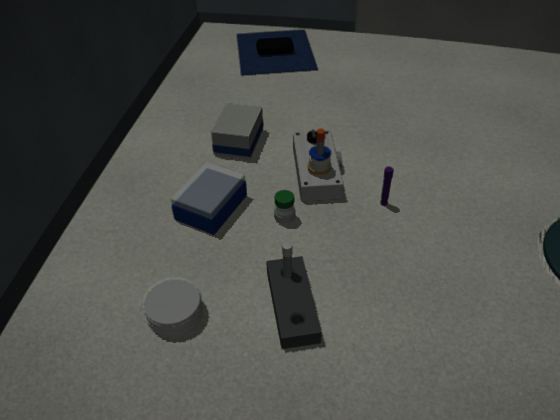

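View pics/top0.png

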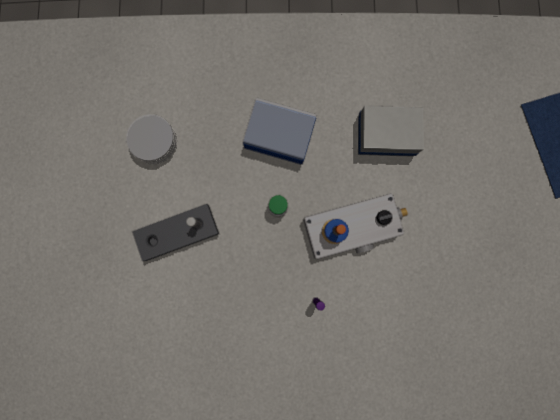

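The orange head is at side (321,134) and top (341,229), on the blue ring over the manifold. The empty hole is at side (297,318) and top (153,241), and the white spare is at side (287,248) and top (191,222). The purple look-alike is at side (387,187) and top (318,303), standing on the bench with no fitting, so it isn't the target. Next I'll take enlarged crops.

```bash
cat > h.py <<'E'
import numpy as np,cv2
from rig import get_calibration
def ray(n,u,v):
    c=get_calibration(n);K=c["camera_matrix"];k=c["k1"]
    q=cv2.undistortPoints(np.array([[[u,v]]],float),K,np.array([k,0,0,0.]))[0,0]
    d=np.array([q[0],-q[1],-1.]);E=c["extrinsics"];R=E[:3,:3];t=E[:3,3]
    return -R.T@t, R.T@d
def onz(n,u,v,z):
    o,d=ray(n,u,v); return o+d*(z-o[2])/d[2]
def dep(n,u,v,D):
    o,d=ray(n,u,v); return o+d*D
def two(a,b):
    o1,d1=ray("side",*a);o2,d2=ray("top",*b)
    A=np.stack([d1,-d2],1);s=np.linalg.lstsq(A,o2-o1,rcond=None)[0]
    p,q=o1+s[0]*d1,o2+s[1]*d2
    return (p+q)/2,np.linalg.norm(p-q)
def proj(n,P):
    c=get_calibration(n);K=c["camera_matrix"];E=c["extrinsics"];p=E[:3,:3]@P+E[:3,3]
    x,y=p[0]/-p[2],-p[1]/-p[2];f=1+c["k1"]*(x*x+y*y)
    return np.array([K[0,0]*x*f+K[0,2],K[1,1]*y*f+K[1,2]])
E
python3 - <<'E'
import cv2,numpy as np
def crop(n,x,y,w,h,s):
    p=np.load(n+"0.npz")["p"][y:y+h,x:x+w,::-1].astype(float)
    p=np.clip(p*1.8,0,255).astype(np.uint8)
    return cv2.resize(p,(w*s,h*s),interpolation=cv2.INTER_CUBIC)
a=crop("side",280,110,70,100,5);b=crop("side",255,235,70,100,5)
cv2.imwrite("pics/c1.png",np.hstack([a,b]))
a=crop("top",295,190,120,75,6);cv2.imwrite("pics/c2.png",a[:,:])
b=crop("top",125,195,100,75,7);cv2.imwrite("pics/c3.png",b)
E
```

```text
(no output)
```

View pics/c1.png

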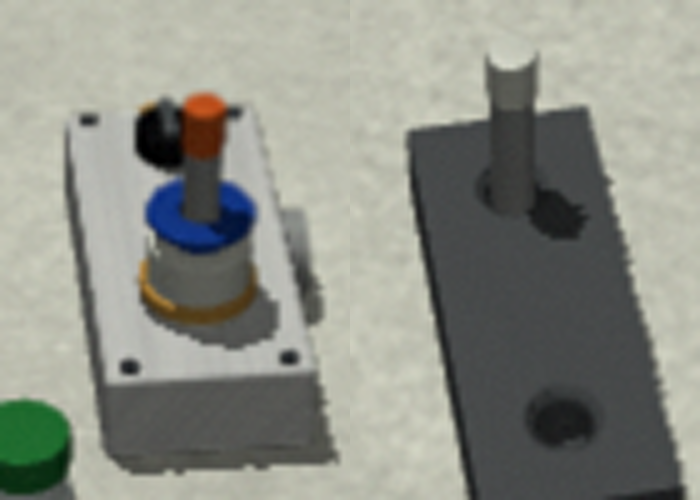

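View pics/c2.png

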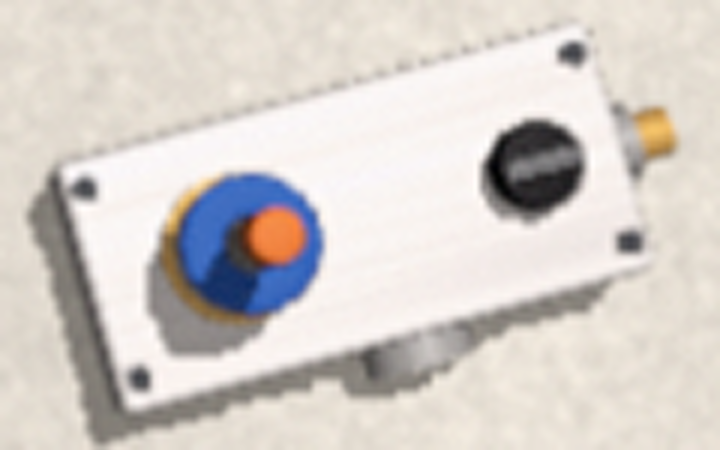

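View pics/c3.png

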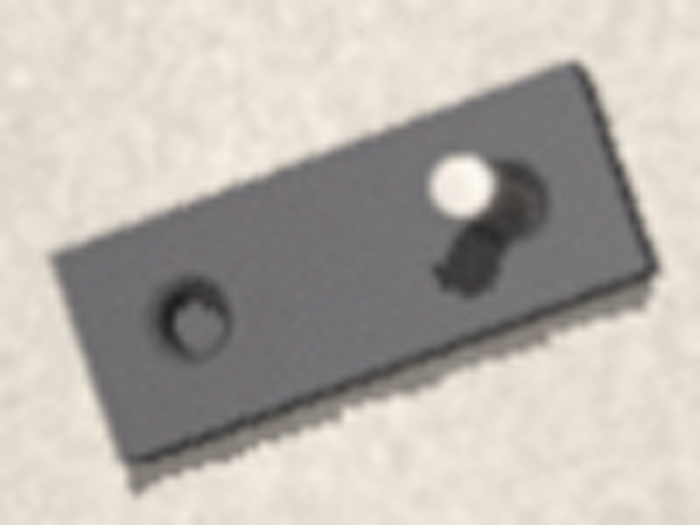

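The crops confirm it: the orange-headed steel tube stands in the blue-ringed outlet, and the rack's left hole (top 153,241) is empty. Now the measurements, using masks, ellipses and two-view rays.

```bash
cat > m.py <<'E'
import numpy as np,cv2
from h import *
I={n:np.load(n+"0.npz") for n in("side","top")}
def mask(n,f,x0,x1,y0,y1):
    p=I[n]["p"];h=cv2.cvtColor(p,cv2.COLOR_RGB2HSV).astype(int)
    m=f(h[...,0],h[...,1],h[...,2]);z=np.zeros_like(m);z[y0:y1,x0:x1]=1
    return (m&z.astype(bool)).astype(np.uint8)
def big(m):
    c=max(cv2.findContours(m,0,cv2.CHAIN_APPROX_NONE)[0],key=cv2.contourArea);return c
org=lambda h,s,v:(h<16)&(s>140)&(v>60)
blu=lambda h,s,v:(h>100)&(h<130)&(s>120)&(v>30)
E
python3 - <<'E'
from m import *
R={}
for n,w in(("side",(305,340,120,180)),("top",(315,365,205,255))):
    for nm,f in(("org",org),("blu",blu)):
        m=mask(n,f,*w); c=big(m); h=cv2.convexHull(c); e=cv2.fitEllipse(h)
        ys,xs=np.nonzero(cv2.drawContours(m*0,[c],-1,1,-1));R[n,nm]=e,xs,ys
        d=I[n]["d"]; print(n,nm,"ell",np.round(e[0],2),np.round(e[1],2),round(e[2]),"bbox",xs.min(),xs.max(),ys.min(),ys.max(),len(xs))
        P=np.array([dep(n,x,y,d[y,x]) for x,y in zip(xs,ys) if d[y,x]>0]);print("  depth mean",P.mean(0).round(4),"zpct",np.percentile(P[:,2],[5,25,50,75,95]).round(4))
p,e=two(R["side","blu"][0][0],R["top","blu"][0][0]);print("ring",p.round(4),e)
for z in(.085,.09,.095): print("ring",z,onz("side",*R["side","blu"][0][0],z).round(4),onz("top",*R["top","blu"][0][0],z).round(4))
print("head",two(R["side","org"][0][0],R["top","org"][0][0]))
for z in(.12,.125,.13,.135):print("headtop top",z,onz("top",*R["top","org"][0][0],z).round(4))
E
```

```text
side org ell [320.3  131.03] [4.73 7.57] 92 bbox 317 324 129 133 33
  depth mean [ 0.5251 -0.104   0.1315] zpct [0.1296 0.1306 0.1315 0.1323 0.1333]
side blu ell [319.53 152.57] [14.49 20.84] 92 bbox 309 330 146 160 179
  depth mean [ 0.5247 -0.1002  0.0837] zpct [0.081  0.0832 0.084  0.085  0.0858]
top org ell [340.16 228.96] [8.4  9.16] 79 bbox 336 345 225 233 67
  depth mean [ 0.525  -0.1056  0.1294] zpct [0.1274 0.1285 0.1292 0.1305 0.1314]
top blu ell [336.28 230.23] [22.2  22.98] 77 bbox 325 347 219 241 409
  depth mean [ 0.5246 -0.1045  0.0922] zpct [0.0797 0.0814 0.0827 0.0859 0.13  ]
ring [ 0.5251 -0.1063  0.081 ] 5.5269732238636474e-05
ring 0.085 [ 0.5245 -0.1011  0.085 ] [ 0.525  -0.1057  0.085 ]
ring 0.09 [ 0.5238 -0.0947  0.09  ] [ 0.5247 -0.105   0.09  ]
ring 0.095 [ 0.5231 -0.0883  0.095 ] [ 0.5245 -0.1042  0.095 ]
head (array([ 0.52505867, -0.10544431,  0.13052173]), np.float64(0.00026060652188492946))
headtop top 0.12 [ 0.5254 -0.1071  0.12  ]
headtop top 0.125 [ 0.5252 -0.1063  0.125 ]
headtop top 0.13 [ 0.525  -0.1055  0.13  ]
headtop top 0.135 [ 0.5247 -0.1048  0.135 ]
```

Run:
```python
from m import *
# rack
g=lambda h,s,v:(v<100)&(s<60)
for n,w in(("side",(255,330,250,355)),("top",(125,225,198,268))):
    p=I[n]["p"][:,:,1]
    print(n, "rack gray", p[w[2]:w[3]:12,w[0]:w[1]:10])
# hole search
for n,w in(("side",(284,311,307,330)),("top",(143,163,231,251))):
    p=I[n]["p"].max(2).astype(int)
    np.set_printoptions(linewidth=250)
    print(n,w);print(p[w[2]:w[3],w[0]:w[1]])
```

```text
side rack gray [[106 107 106  49 108 105 106 101]
 [104 104  41  32  41 103 105 100]
 [106 108  41  32  17  40 109 106]
 [105 100  41  41  40  41 109 107]
 [112 105  41  41  40  42 108 107]
 [106 113  21  42  41  41  47 111]
 [105 111 105  41  16  41  40 106]
 [104 101 108  41  42  38  17 105]
 [104 106 107  17  20  46  47  71]]
top rack gray [[122 123 121 126 126 125 123 123 124 126]
 [122 126 121 127 124 123 115  65  64 124]
 [121 121 126 107  63  63  66  86  65  88]
 [122  62  61  60  63  65  64  43  65  45]
 [117 122  62  60  62  64  45 102 124 128]
 [122 122  61  63 120 126 128 126 125 124]]
side (284, 311, 307, 330)
[[42 42 43 41 42 42 41 41 42 41 41 41 42 41 41 41 41 41 42 41 41 41 41 42 40 41 41]
 [42 41 41 42 42 41 41 42 42 42 41 42 41 42 41 41 42 42 40 41 42 41 41 41 40 42 41]
 [42 42 41 43 41 42 42 41 42 42 41 41 40 41 40 41 40 41 42 42 41 40 41 41 41 42 42]
 [41 42 42 41 42 41 41 42 42 42 41 41 41 41 41 41 40 42 41 41 42 41 41 41 41 40 41]
 [42 41 41 42 42 41 41 42 41 42 41 39 40 39 40 41 40 42 42 42 41 42 42 41 42 41 40]
 [42 43 42 41 43 42 41 41 41 38 35 36 35 36 37 37 
[... 2048 characters left out ...]
64 63]
 [63 62 58 51 40 24 24 57 63 64 64 63 62 52 45 58 64 63 63 63]
 [64 62 59 52 40 27 28 60 63 63 64 64 64 61 47 59 66 64 63 64]
 [63 62 60 53 48 29 27 52 62 64 65 63 64 58 50 61 65 63 63 63]
 [63 62 62 57 52 39 29 39 60 64 64 63 60 53 54 63 64 64 63 64]
 [62 63 64 59 53 48 40 34 48 58 62 60 55 52 59 63 63 64 65 64]
 [62 62 63 61 58 54 51 44 43 49 55 55 54 59 64 63 63 63 64 63]
 [63 63 63 63 61 60 58 56 50 50 54 57 60 63 63 64 64 64 64 64]
 [62 62 63 64 63 63 61 60 60 60 61 64 63 64 64 63 64 63 64 63]
 [62 62 63 62 63 63 63 63 63 63 65 63 64 63 64 63 64 64 63 64]
 [62 63 63 63 63 62 64 63 62 64 62 63 63 63 64 64 64 63 64 63]
 [63 62 64 61 62 64 64 63 62 62 63 63 64 63 64 63 64 64 64 63]]
```

Run:
```python
from m import *
import rig; print([x for x in dir(rig) if not x.startswith('_')], getattr(rig,'grasp_offset',None))
R={}
for n,w,th in(("side",(284,311,307,330),39),("top",(143,163,231,251),59)):
    m=mask(n,lambda h,s,v:v<th,*w);c=big(m);e=cv2.fitEllipse(cv2.convexHull(c));R[n]=e[0]
    print(n,"hole",np.round(e,2) if 0 else e, onz(n,*e[0],.03).round(4))
print(two(R["side"],R["top"]))
# rack top depth plane
for n,pts in(("side",[(300,290),(310,330),(285,300)]),("top",[(170,230),(165,240),(175,235)])):
    for u,v in pts: print(n,dep(n,u,v,I[n]["d"][v,u]).round(4))
# rack outline top
m=mask("top",lambda h,s,v:(v<90),125,225,198,268);r=cv2.minAreaRect(big(m));b=cv2.boxPoints(r);print(r)
print(np.array([onz("top",*q,.03) for q in b]).round(4))
ms=mask("top",lambda h,s,v:(v>130),140,300,190,260)
# spare head
m=mask("top",lambda h,s,v:(v>90)&(s<60),185,197,216,229);M=cv2.moments(m);c=(M['m10']/M['m00'],M['m01']/M['m00']);print("spare head",c,onz("top",*c,.095).round(4))
# manifold corners at z=.04
m=mask("top",lambda h,s,v:(v>150)&(s<60),295,410,185,265);r=cv2.minAreaRect(big(m));b=cv2.boxPoints(r);print(r);print(np.array([onz("top",*q,.04) for q in b]).round(4))
for n,p in(("side",[(312,180),(330,185),(300,150)]),("top",[(318,240),(365,225),(360,215)])):
    for u,v in p: print(n,dep(n,u,v,I[n]["d"][v,u]).round(4))
for v in range(218,244): print(v,[round(float(dep("top",u,v,I["top"]["d"][v,u])[2])*1000) for u in range(323,350)])
```

```text
['IKError', 'get_calibration', 'grab_frame', 'grasp_offset', 'job_done', 'read_state'] 0.0187
side hole ((297.147705078125, 318.1336364746094), (13.47059154510498, 16.30169105529785), 94.57939147949219) [0.5107 0.2292 0.03  ]
top hole ((151.5052947998047, 240.0709228515625), (12.576237678527832, 13.125626564025879), 48.348846435546875) [0.5106 0.2289 0.03  ]
(array([0.51068553, 0.22897128, 0.0296827 ]), np.float64(7.658545481721017e-05))
side [0.5151 0.1765 0.0301]
side [0.4888 0.2459 0.029 ]
side [0.5343 0.2008 0.0318]
top [0.5294 0.1949 0.0278]
top [0.5107 0.2036 0.0296]
top [0.52   0.1854 0.0278]
((175.74668884277344, 233.81607055664062), (36.085960388183594, 81.96620178222656), 69.67686462402344)
[[0.5273 0.2679 0.03  ]
 [0.5799 0.124  0.03  ]
 [0.5169 0.1003 0.03  ]
 [0.4646 0.243  0.03  ]]
spare head (190.37878787878788, 221.03030303030303) [0.5414 0.1445 0.095 ]Traceback (most recent call last):
  File "<stdin>", line 18, in <module>
  File "m.py", line 9, in big
    c=max(cv2.findContours(m,0,cv2.CHAIN_APPROX_NONE)[0],key=cv2.contourArea);return c
ValueError: max() iterable argument is empty
```

The hole comes out at (0.5107, 0.2290, 0.0297), which matches the 30 mm height. The distance to the spare is 90 mm, also correct. Head top is at z≈0.1305 and the ring face at z≈0.083, so 47.5 mm stands above the ring, within the given range. I'll turn the jaws to 20°, perpendicular to the rack's long axis, and hover over the tube.

Emit:
drive_tool(plan=[[0, 0, -0.15, 0.034, -0.04, 0, 0.024], [0, 0, -0.3, 0.068, -0.08, 0, 0.024], [0, 0, -0.45, 0.102, -0.12, 0, 0.024], [0, 0, -0.6, 0.136, -0.16, 0, 0.024], [0, 0, -0.75, 0.17, -0.2, 0, 0.024], [0, 0, -0.9, 0.204, -0.24, 0, 0.024], [0, 0, -0.986, 0.238, -0.28, 0, 0.024], [0, 0, -0.986, 0.272, -0.32, 0, 0.024], [0, 0, -0.986, 0.306, -0.36, 0, 0.024], [0, 0, -0.986, 0.343, -0.406, 0, 0.024], [0, 0, -0.986, 0.347, -0.454, 0, 0.024], [0, 0, -0.986, 0.351, -0.5, 0, 0.024], [0, 0, -0.986, 0.355, -0.548, 0, 0.024], [0, 0, -0.986, 0.359, -0.596, 0, 0.024], [0, 0, -0.986, 0.363, -0.645, 0, 0.024], [0, 0, -0.986, 0.366, -0.69, 0, 0.024], [0, 0, -0.986, 0.3675, -0.735, -0.02, 0.024], [0, 0, -0.986, 0.3675, -0.762, -0.04, 0.024], [0, 0, -0.986, 0.3675, -0.762, -0.06, 0.024], [0, 0, -0.986, 0.3675, -0.762, -0.06, 0.024]])

```text
time: 2.1
position: [0.5221, -0.1069, 0.1738]
tcp_rot: [-0.004, 0.575, 0.818, -0.002]
ft_force: [-0.7, 0.4, -0.7]
gripper_width: 0.0236
```

Run:
```python
from rig import *
import cv2,numpy as np
for n in("side","top"):
    p,d=grab_frame(n); np.savez(f"{n}1.npz",p=p,d=d)
    cv2.imwrite(f"pics/{n}1.png",np.clip(p[:,:,::-1]*1.6,0,255).astype(np.uint8))
    x,y,w,h=(270,70,110,120) if n=="side" else (285,180,110,90)
    cv2.imwrite(f"pics/{n}1c.png",cv2.resize(np.clip(p[y:y+h,x:x+w,::-1]*1.8,0,255).astype(np.uint8),None,fx=5,fy=5,interpolation=2))
s=read_state();print(s["position"],s["tcp_rot"],s["ft_force"],s["gripper_width"])
```

```text
[ 0.52448549 -0.10604427  0.17708993] [-0.00145221  0.5736943   0.81906762 -0.0009862 ] [ 0.1314308  -0.16727215  0.24598412] 0.024059913575065674
```

View pics/side1c.png

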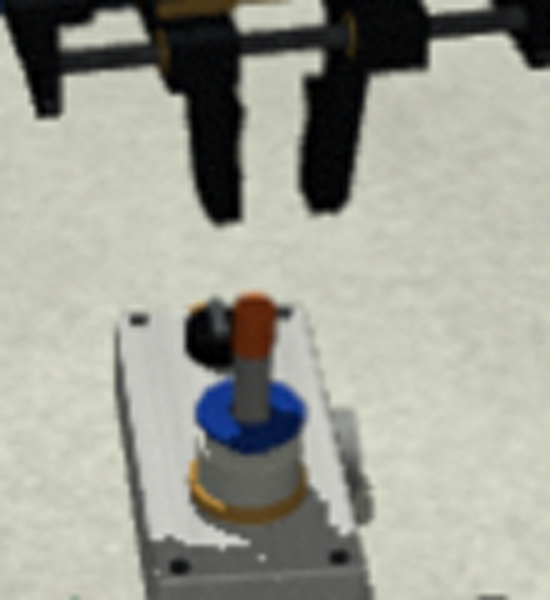

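View pics/top1.png

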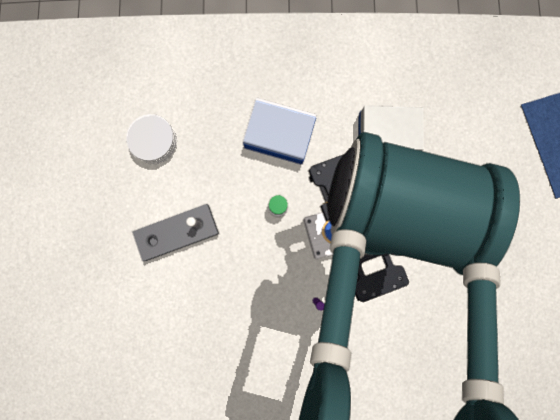

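Run:
```python
from h import *
c=lambda p:((proj("side",np.array(p))-[270,70])*5).round(1)
a=np.deg2rad(20);j=np.array([np.cos(a),np.sin(a),0]);k=np.array([-j[1],j[0],0]);T=np.array([.5245,-.106,.1771])
print("tcp",c(T))
for s in(1,-1):
    for w in(0,.009,-.009): print(s,w,"inner",c(T+s*j*.012+k*w), "up30",c(T+s*j*.012+k*w+[0,0,.03]))
print("tubetop",c([.525,-.1056,.1305]))
I=np.load("side1.npz")["p"].max(2)
for v in range(98,116,2): print(v,I[v,304:346])
```

```text
tcp [258.  195.3]
1 0 inner [224.2 198.7] up30 [226.4 124.7]
1 0.009 inner [229.7 212.9] up30 [232.  138.6]
1 -0.009 inner [218.9 184.7] up30 [220.9 110.9]
-1 0 inner [291.6 191.9] up30 [295.2 118. ]
-1 0.009 inner [297.4 206. ] up30 [301.2 131.9]
-1 -0.009 inner [285.8 178. ] up30 [289.2 104.4]
tubetop [252.1 305. ]
98 [111 110 109  88  20   3   6   6   4   6   5   5   6  34  82 111 113 112
 110 111 111 110 109 108 108  91  49   8   3   2   6   5   6   4   5   4
   9  45  95 109 110 109]
100 [112 114 114  92  32   5   4   5   5   6   5   4   7  35  83 111 113 113
 112 110 107 110 112 114 111  83  33   4   2   5   3   4   5   6   5   3
  14  66 102 110 109 110]
102 [114 114 115  97  45   8   6   4   3   5   5   4   5  31  79 110 112 112
 112 111 111 111 110 112 110  83  33   4   3   4   5   5   4   5   4   5
  28  90 112 112 110 109]
104 [113 113 112 102  65  12   4   4   6   4   7   3   2  12  66 108 113 112
 111 111 112 113 114 114 113  79  22   2   3   3   3   2   5   6   4   9
  45  95 111 110 108 109]
106 [115 114 112 112  90  20   2   5   7   6   5   3   2  13  68 112 116 115
 112 111 112 111 111 112 113  79  23   3   5   3   4   4   6   5   5  14
  65  98 108 110 110 110]
108 [115 115 116 116 101  53  10   4   4   8   6   4   3  13  70 114 117 115
 112 112 113 114 115 116 116  94  48   8   2   4   6   5   4   7   4  27
  87 111 112 114 114 114]
110 [115 115 115 114 112  92  32   5   5   3   4   4   2  13  66 109 112 111
 111 112 113 114 112 113 112 111  90  42   9   2   2   2   2   6  22  68
 103 112 112 110 112 112]
112 [115 114 112 113 114 112  92  33   5   5   4   1   0  12  66 111 111 111
 112 115 116 114 115 112 110 113 113  90  53  42  48  55  47  60  96 116
 117 117 114 110 110 111]
114 [115 114 115 115 114 114 114 102  63  32  33  50  58  71  89 113 114 115
 114 113 112 113 112 113 113 114 114 112 112 112 113 113 111 111 113 114
 114 113 114 114 114 114]
```

Run:
```python
from h import *
from rig import *
s=read_state();T=s["position"];print(T,s["tcp_rot"])
p,d=grab_frame("side");np.savez("side2.npz",p=p,d=d)
p2,d2=grab_frame("top");np.savez("top2.npz",p=p2,d=d2)
s=read_state();print(s["position"],s["tcp_rot"])
cv2.imwrite("pics/side2c.png",cv2.resize(np.clip(p[70:190,270:380,::-1]*1.8,0,255).astype(np.uint8),None,fx=5,fy=5,interpolation=2))
I=p.max(2).astype(float)
a=np.deg2rad(20);j=np.array([np.cos(a),np.sin(a),0]);k=np.array([-j[1],j[0],0])
for v in range(94,112,2):
    r=I[v]; g=r[300:350]<55
    e=[]
    for u in range(300,350):
        a0,b0=r[u],r[u+1]
        if (a0-55)*(b0-55)<0: e.append(round(u+(55-a0)/(b0-a0),2))
    print(v,e)
for h in(0,.01,.02,.03): print(h,[proj("side",T+s_*j*.012+k*w+[0,0,h]).round(1) for s_,w in((1,.009),(-1,-.009),(1,0),(-1,0))])
```

```text
[ 0.52448549 -0.10604427  0.17708993] [-0.00145221  0.5736943   0.81906762 -0.0009862 ]
[ 0.52580187 -0.10568853  0.17870096] [ 1.44578160e-04  5.73112882e-01  8.19476308e-01 -4.29591989e-04]
94 [np.float64(305.75), np.float64(316.6), np.float64(340.41)]
96 [np.float64(306.19), np.float64(316.15), np.float64(328.42), np.float64(339.88)]
98 [np.float64(306.46), np.float64(316.11), np.float64(328.36), np.float64(339.52)]
100 [np.float64(306.52), np.float64(316.05), np.float64(328.35), np.float64(339.43)]
102 [np.float64(306.59), np.float64(316.46), np.float64(328.33), np.float64(338.89)]
104 [np.float64(306.79), np.float64(316.66), np.float64(328.32), np.float64(338.54)]
106 [np.float64(307.52), np.float64(316.66), np.float64(328.41), np.float64(338.38)]
108 [np.float64(308.18), np.float64(316.6), np.float64(329.44), np.float64(337.71)]
110 [np.float64(308.81), np.float64(316.46), np.float64(329.91), np.float64(336.02)]
0 [array([315.9, 112.6]), array([327.2, 105.6]), array([314.9, 109.7]), array([328.3, 108.4])]
0.01 [array([316.1, 107.7]), array([327.4, 100.7]), array([315. , 104.9]), array([328.6, 103.5])]
0.02 [array([316.3, 102.7]), array([327.6,  95.8]), array([315.1,  99.9]), array([328.8,  98.6])]
0.03 [array([316.4,  97.7]), array([327.8,  90.9]), array([315.3,  94.9]), array([329. ,  93.6])]
```

View pics/side2c.png

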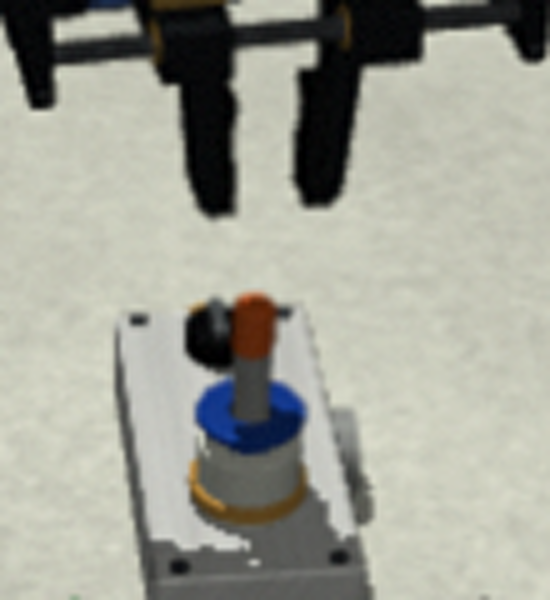

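Emit:
drive_tool(plan=[[0, 0, 0, 0, 0, 0, 0.024], [0, 0, 0, 0, 0, 0, 0.024], [0, 0, 0, 0, 0, 0, 0.024], [0, 0, 0, 0, 0, 0, 0.024]])

```text
time: 2.7
position: [0.526, -0.1054, 0.1791]
tcp_rot: [0.0, 0.573, 0.82, -0.0]
ft_force: [0.8, 0.8, -0.8]
gripper_width: 0.0241
```

```bash
cat > gap.py <<'E'
from h import *
from rig import *
def run(tag,z0=None):
    Ts=[];Is=[]
    for i in range(4):
        Ts.append(read_state()["position"]);p,d=grab_frame("side");Is.append(p.max(2).astype(float))
    T=np.mean(Ts,0);print(np.array(Ts).round(4),T.round(4),read_state()["tcp_rot"].round(4),read_state()["ft_force"])
    return T,np.mean(Is,0),p
E
python3 - <<'E'
from gap import *
T,I,p=run("a")
for v in range(94,112,2):
    r=I[v];e=[]
    for u in range(300,350):
        a0,b0=r[u],r[u+1]
        if (a0-55)*(b0-55)<0: e.append(float(round(u+(55-a0)/(b0-a0),2)))
    print(v,e)
a=np.deg2rad(20);j=np.array([np.cos(a),np.sin(a),0]);k=np.array([-j[1],j[0],0])
for h in(0,.01,.02,.03): print(h,[proj("side",T+s_*j*.012+k*w+[0,0,h]).round(1) for s_,w in((1,.009),(-1,-.009))])
E
```

```text
[[ 0.526  -0.1054  0.1791]
 [ 0.5259 -0.1055  0.1789]
 [ 0.5258 -0.1056  0.1788]
 [ 0.5258 -0.1056  0.1787]] [ 0.5259 -0.1055  0.1789] [ 1.000e-04  5.731e-01  8.195e-01 -4.000e-04] [-0.36035641  0.0407834  -0.84026903]
94 [305.28, 315.61, 328.14, 339.43]
96 [305.49, 315.37, 327.59, 339.09]
98 [305.54, 315.32, 327.46, 338.66]
100 [305.71, 315.42, 327.43, 338.45]
102 [305.82, 315.7, 327.38, 337.97]
104 [306.28, 315.72, 327.39, 337.59]
106 [306.8, 315.71, 327.84, 337.43]
108 [307.62, 315.66, 328.71, 336.54]
110 [308.35, 315.68, 329.92]
0 [array([315.1, 111.8]), array([326.4, 104.8])]
0.01 [array([315.3, 106.9]), array([326.6,  99.9])]
0.02 [array([315.4, 101.9]), array([326.8,  95. ])]
0.03 [array([315.6,  96.9]), array([327.1,  90. ])]
```

The arm has settled. The finger gap agrees with the calibration to about 0.5 px, so I'll aim for x≈0.5257, y≈-0.1056, which is where the tool stands now. I'll descend to just above the ring.

Emit:
drive_tool(plan=[[0, 0, 0, 0, 0, -0.02, 0.024], [0, 0, 0, 0, 0, -0.04, 0.024], [0, 0, 0, 0, 0, -0.055, 0.024], [0, 0, 0, 0, 0, -0.068, 0.024], [0, 0, 0, 0, 0, -0.078, 0.024], [0, 0, 0, 0, 0, -0.084, 0.024], [0, 0, 0, 0, 0, -0.084, 0.024], [0, 0, 0, 0, 0, -0.084, 0.024], [0, 0, 0, 0, 0, -0.084, 0.024]])

```text
time: 3.8
position: [0.5265, -0.1059, 0.0955]
tcp_rot: [0.001, 0.573, 0.819, -0.0]
ft_force: [0.2, -0.5, -0.1]
gripper_width: 0.0243
```

Run:
```python
from gap import *
T,I,p=run("b")
cv2.imwrite("pics/side3c.png",cv2.resize(np.clip(p[90:200,270:380,::-1]*1.8,0,255).astype(np.uint8),None,fx=5,fy=5,interpolation=2))
```

```text
[[ 0.5265 -0.1059  0.0955]
 [ 0.5264 -0.1059  0.0955]
 [ 0.5263 -0.1058  0.0954]
 [ 0.5263 -0.1058  0.0954]] [ 0.5264 -0.1058  0.0955] [ 6.000e-04  5.731e-01  8.195e-01 -3.000e-04] [-0.23878352  0.27460489  0.44182559]
```

View pics/side3c.png

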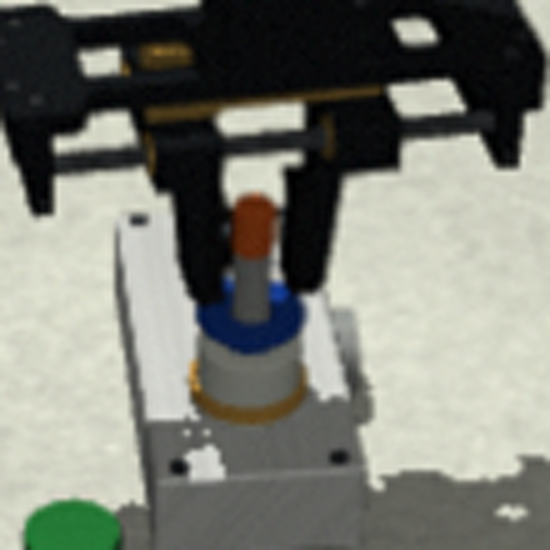

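The picture shows the tube centred between the fingers (crop gap 222–283, tube 235–272), with the tips just above the ring. Now I'll press gently, in small steps.

Emit:
drive_tool(plan=[[0, 0, 0, 0, 0, -0.002, 0.024], [0, 0, 0, 0, 0, -0.004, 0.024], [0, 0, 0, 0, 0, -0.006, 0.024], [0, 0, 0, 0, 0, -0.008, 0.024], [0, 0, 0, 0, 0, -0.009, 0.024], [0, 0, 0, 0, 0, -0.01, 0.024], [0, 0, 0, 0, 0, -0.01, 0.024], [0, 0, 0, 0, 0, -0.01, 0.024]])

```text
time: 4.8
position: [0.5261, -0.1058, 0.0852]
tcp_rot: [0.001, 0.573, 0.819, -0.0]
ft_force: [0.6, 0.2, -0.2]
gripper_width: 0.024
```

Emit:
drive_tool(plan=[[0, 0, 0, 0, 0, -0.001, 0.024], [0, 0, 0, 0, 0, -0.002, 0.024], [0, 0, 0, 0, 0, -0.002, 0.024], [0, 0, 0, 0, 0, -0.002, 0.024]])

```text
time: 5.2
position: [0.5263, -0.1058, 0.0836]
tcp_rot: [0.001, 0.573, 0.819, -0.0]
ft_force: [-0.0, 0.6, 3.9]
gripper_width: 0.0242
```

Emit:
drive_tool(plan=[[0, 0, 0, 0, 0, -0.0005, 0.024], [0, 0, 0, 0, 0, -0.001, 0.024], [0, 0, 0, 0, 0, -0.0015, 0.024], [0, 0, 0, 0, 0, -0.0015, 0.024], [0, 0, 0, 0, 0, -0.0015, 0.024]])

```text
time: 5.7
position: [0.5263, -0.1058, 0.0823]
tcp_rot: [0.001, 0.573, 0.819, -0.0]
ft_force: [-2.3, 0.9, 4.7]
gripper_width: 0.0239
```

Emit:
drive_tool(plan=[[0, 0, 0, 0, 0, -0.0005, 0.024], [0, 0, 0, 0, 0, -0.001, 0.024], [0, 0, 0, 0, 0, -0.0015, 0.024], [0, 0, 0, 0, 0, -0.002, 0.024], [0, 0, 0, 0, 0, -0.002, 0.024], [0, 0, 0, 0, 0, -0.002, 0.024]])

```text
time: 6.3
position: [0.5264, -0.1058, 0.0808]
tcp_rot: [0.001, 0.573, 0.819, -0.0]
ft_force: [-2.5, 0.4, 8.2]
gripper_width: 0.0243
```

Emit:
drive_tool(plan=[[0, 0, 0, 0, 0, 0, 0.024], [0, 0, 0, 0, 0, -0.0005, 0.024], [0, 0, 0, 0, 0, -0.001, 0.024], [0, 0, 0, 0, 0, -0.001, 0.024], [0, 0, 0, 0, 0, -0.001, 0.024]])

```text
time: 6.8
position: [0.5263, -0.1058, 0.0804]
tcp_rot: [0.001, 0.573, 0.82, -0.0]
ft_force: [-4.1, 0.1, 8.7]
gripper_width: 0.0239
```

Run:
```python
from gap import *
T,I,p=run("b")
s=read_state();print(s["wrist_torque"])
cv2.imwrite("pics/side4c.png",cv2.resize(np.clip(p[90:190,280:370,::-1]*1.8,0,255).astype(np.uint8),None,fx=6,fy=6,interpolation=2))
for i in range(5):
    grab_frame("side"); print(read_state()["ft_force"].round(1),read_state()["position"].round(4))
```

```text
[[ 0.5263 -0.1058  0.0804]
 [ 0.5264 -0.1058  0.0804]
 [ 0.5264 -0.1058  0.0804]
 [ 0.5264 -0.1058  0.0804]] [ 0.5264 -0.1058  0.0804] [ 6.000e-04  5.731e-01  8.195e-01 -3.000e-04] [-3.05728976  0.30685948  8.04255351]
[0.09795842 0.5290549  0.02487254]
[-3.4  0.7  7.8] [ 0.5264 -0.1058  0.0804]
[-2.2  1.4  8. ] [ 0.5263 -0.1058  0.0804]
[-2.8  1.   8.2] [ 0.5263 -0.1058  0.0804]
[-3.5  0.4  7.5] [ 0.5264 -0.1058  0.0804]
[-2.9  1.   8.4] [ 0.5263 -0.1058  0.0804]
```

View pics/side4c.png

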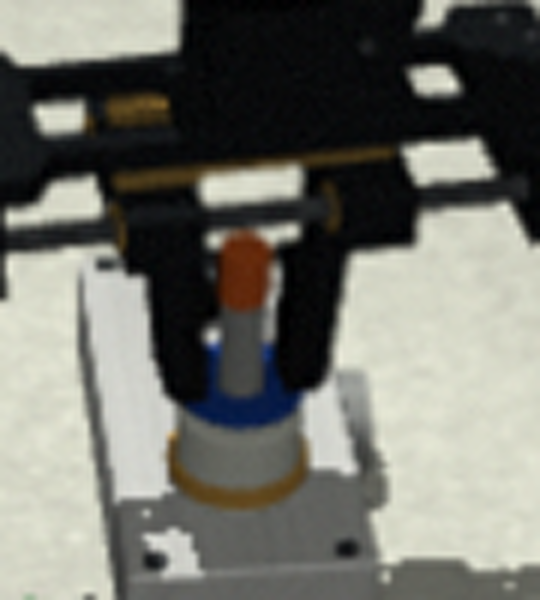

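The lateral 3 N is steady tip friction and nothing is jammed. A force of 8 N means about 3.3 mm pressed, so the rest face is near z≈0.0837 and 5.4 mm means z≈0.0783. Pressing on.

Emit:
drive_tool(plan=[[0, 0, 0, 0, 0, -0.0006, 0.024], [0, 0, 0, 0, 0, -0.0012, 0.024], [0, 0, 0, 0, 0, -0.0018, 0.024], [0, 0, 0, 0, 0, -0.0022, 0.024], [0, 0, 0, 0, 0, -0.0022, 0.024], [0, 0, 0, 0, 0, -0.0022, 0.024]])

```text
time: 7.85
position: [0.5264, -0.1058, 0.0791]
tcp_rot: [0.001, 0.573, 0.819, -0.0]
ft_force: [-3.3, 1.3, 8.8]
gripper_width: 0.0242
```

Emit:
drive_tool(plan=[[0, 0, 0, 0, 0, -0.0005, 0.024], [0, 0, 0, 0, 0, -0.001, 0.024], [0, 0, 0, 0, 0, -0.0014, 0.024], [0, 0, 0, 0, 0, -0.0018, 0.024], [0, 0, 0, 0, 0, -0.0018, 0.024], [0, 0, 0, 0, 0, -0.0018, 0.024]])

```text
time: 8.45
position: [0.5264, -0.1058, 0.0783]
tcp_rot: [0.0, 0.573, 0.82, -0.0]
ft_force: [-3.7, 0.3, 10.9]
gripper_width: 0.0242
```

Run:
```python
from rig import *
import numpy as np
F=[]
for i in range(6):
    grab_frame("side");s=read_state();F.append(np.r_[s["ft_force"],s["position"]])
print(np.mean(F,0).round(4))
```

```text
[-4.5758  1.1636 10.9909  0.5264 -0.1058  0.0784]
```

Emit:
drive_tool(plan=[[0, 0, 0, 0, 0, -0.0012, 0.024], [0, 0, 0, 0, 0, -0.0016, 0.024], [0, 0, 0, 0, 0, -0.0018, 0.024], [0, 0, 0, 0, 0, -0.0018, 0.02], [0, 0, 0, 0, 0, -0.0018, 0.017], [0, 0, 0, 0, 0, -0.0018, 0.015], [0, 0, 0, 0, 0, -0.0018, 0.013], [0, 0, 0, 0, 0, -0.0018, 0.01], [0, 0, 0, 0, 0, -0.0018, 0.01], [0, 0, 0, 0, 0, -0.0018, 0.01]])

```text
time: 9.75
position: [0.5272, -0.1063, 0.0781]
tcp_rot: [0.001, 0.573, 0.82, -0.0]
ft_force: [-4.5, 0.2, 11.9]
gripper_width: 0.014
```

Run:
```python
from rig import *
import numpy as np
F=[]
for i in range(4):
    p,d=grab_frame("side");s=read_state();F.append(np.r_[s["ft_force"],s["position"],s["gripper_width"]])
print(np.mean(F,0).round(4))
```

```text
[-3.3883  0.0556 11.884   0.5272 -0.1063  0.0781  0.0142]
```

Gripped at 14 mm with the ring down at 12 N (about 5.6 mm). Lifting straight up, gently.

Emit:
drive_tool(plan=[[0, 0, 0, 0, 0, 0.001, 0.01], [0, 0, 0, 0, 0, 0.002, 0.01], [0, 0, 0, 0, 0, 0.003, 0.01], [0, 0, 0, 0, 0, 0.0045, 0.01], [0, 0, 0, 0, 0, 0.006, 0.01], [0, 0, 0, 0, 0, 0.0075, 0.01]])

```text
time: 10.55
position: [0.5261, -0.106, 0.0841]
tcp_rot: [0.0, 0.573, 0.82, -0.001]
ft_force: [0.6, -0.7, -8.1]
gripper_width: 0.0139
```

Emit:
drive_tool(plan=[[0, 0, 0, 0, 0, 0.002, 0.01], [0, 0, 0, 0, 0, 0.004, 0.01], [0, 0, 0, 0, 0, 0.006, 0.01], [0, 0, 0, 0, 0, 0.008, 0.01], [0, 0, 0, 0, 0, 0.01, 0.01], [0, 0, 0, 0, 0, 0.012, 0.01], [0, 0, 0, 0, 0, 0.014, 0.01], [0, 0, 0, 0, 0, 0.016, 0.01]])

```text
time: 11.35
position: [0.5266, -0.1061, 0.1008]
tcp_rot: [0.001, 0.573, 0.82, -0.0]
ft_force: [-0.0, 0.3, -0.6]
gripper_width: 0.0139
```

Run:
```python
from gap import *
T,I,p=run("b")
cv2.imwrite("pics/side5c.png",cv2.resize(np.clip(p[80:190,280:370,::-1]*1.8,0,255).astype(np.uint8),None,fx=5,fy=5,interpolation=2))
```

```text
[[ 0.5266 -0.1061  0.1008]
 [ 0.5267 -0.1062  0.1011]
 [ 0.5266 -0.1061  0.1009]
 [ 0.5265 -0.1061  0.1006]] [ 0.5266 -0.1061  0.1008] [ 5.000e-04  5.730e-01  8.195e-01 -6.000e-04] [-0.24410897  0.75051428  0.00112629]
```

View pics/side5c.png

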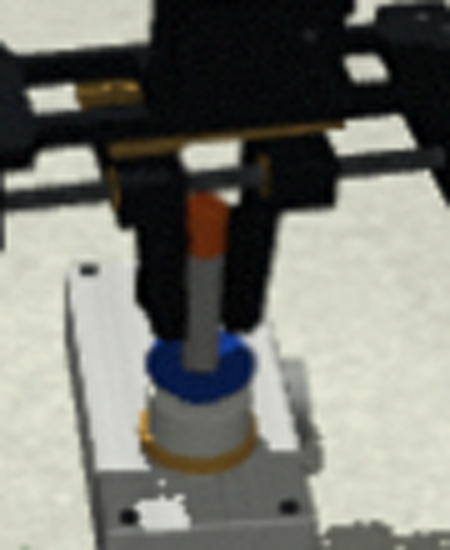

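The tube came free: drag peaked near 8 N and is now about 0, and the head rises with the fingers. Next I'll raise it clear and carry it over the hole.

Emit:
drive_tool(plan=[[0, 0, 0, 0, 0, 0.005, 0.01], [0, 0, 0, 0, 0, 0.015, 0.01], [0, 0, 0, 0, 0, 0.03, 0.01], [0, 0, 0, 0, 0, 0.045, 0.01], [0, 0, 0, 0, 0, 0.06, 0.01], [0, 0, 0, -0.001, 0.005, 0.07, 0.01], [0, 0, 0, -0.002, 0.02, 0.075, 0.01], [0, 0, 0, -0.003, 0.045, 0.075, 0.01], [0, 0, 0, -0.004, 0.075, 0.075, 0.01], [0, 0, 0, -0.006, 0.11, 0.075, 0.01], [0, 0, 0, -0.007, 0.145, 0.075, 0.01], [0, 0, 0, -0.008, 0.18, 0.075, 0.01], [0, 0, 0, -0.01, 0.215, 0.075, 0.01], [0, 0, 0, -0.012, 0.25, 0.075, 0.01], [0, 0, 0, -0.013, 0.28, 0.07, 0.01], [0, 0, 0, -0.014, 0.305, 0.06, 0.01], [0, 0, 0, -0.0145, 0.322, 0.05, 0.01], [0, 0, 0, -0.0145, 0.331, 0.04, 0.01], [0, 0, 0, -0.0145, 0.335, 0.03, 0.01], [0, 0, 0, -0.0145, 0.335, 0.025, 0.01]])

```text
time: 13.55
position: [0.5109, 0.2285, 0.1236]
tcp_rot: [-0.0, 0.573, 0.82, -0.002]
ft_force: [0.2, 0.1, -1.0]
gripper_width: 0.0138
```

Emit:
drive_tool(plan=[[0, 0, 0, 0, 0, 0, 0.01], [0, 0, 0, 0, 0, 0, 0.01], [0, 0, 0, 0, 0, 0, 0.01], [0, 0, 0, 0, 0, 0, 0.01]])

```text
time: 13.95
position: [0.5115, 0.2282, 0.1243]
tcp_rot: [0.0, 0.573, 0.819, -0.001]
ft_force: [0.1, -0.2, -0.4]
gripper_width: 0.0139
```

Run:
```python
from gap import *
T,I,p=run("b")
np.savez("side6.npz",p=p)
p2,_=grab_frame("top")
cv2.imwrite("pics/side6c.png",cv2.resize(np.clip(p[200:350,235:355,::-1]*1.8,0,255).astype(np.uint8),None,fx=4,fy=4,interpolation=2))
cv2.imwrite("pics/top6c.png",cv2.resize(np.clip(p2[140:340,60:300,::-1]*1.8,0,255).astype(np.uint8),None,fx=3,fy=3,interpolation=2))
for nm,q in(("foot",T-[0,0,.0326]),("tcp",T),("head",T+[0,0,.0524]),("hole",[.5107,.229,.03])):print(nm,((proj("side",np.array(q))-[235,200])*4).round(1))
```

```text
[[0.5115 0.2282 0.1243]
 [0.5115 0.2283 0.1243]
 [0.5114 0.2284 0.1242]
 [0.5113 0.2285 0.1241]] [0.5114 0.2283 0.1242] [ 2.000e-04  5.730e-01  8.195e-01 -1.400e-03] [ 0.84904626 -0.21970827 -0.09543735]
foot [248.2 369.6]
tcp [248.8 311.2]
head [249.9 209. ]
hole [248.6 472.1]
```

View pics/side6c.png

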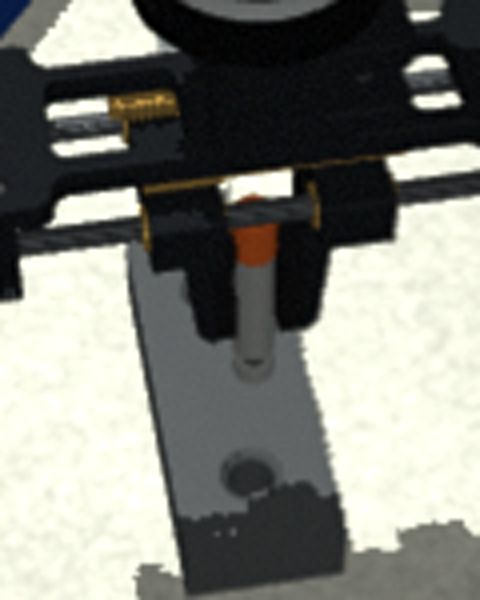

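View pics/top6c.png

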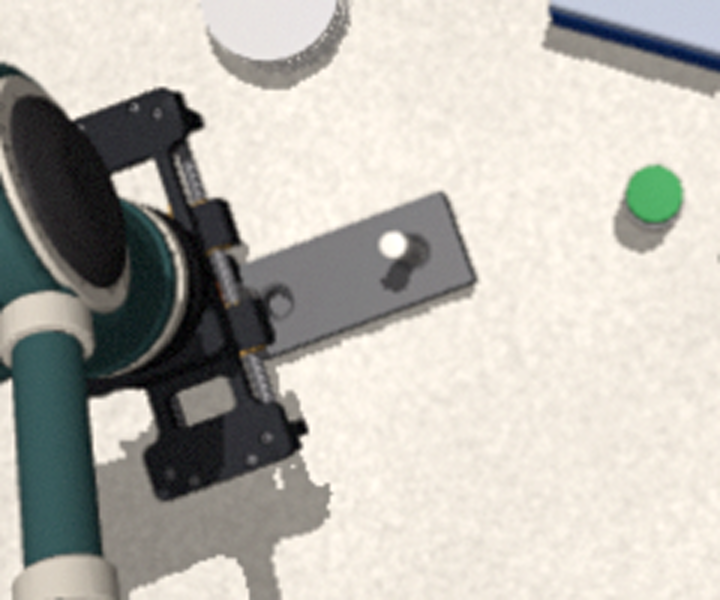

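Run:
```python
from m import *
p=np.load("side6.npz")["p"];np.set_printoptions(linewidth=250)
g=p.max(2)
for v in range(276,298): print(v,g[v,290:308])
print(proj("side",np.array([.5114,.2283,.0916])))
```

```text
276 [ 6  6  6  9 27 43 46 46 47 49 47 45 41 25  6  7  8  6]
277 [ 6  6  7 12 27 44 46 45 48 48 48 45 40 25  6  6  5  7]
278 [ 8  7  7  9 26 43 46 47 48 49 48 45 40 26  6  5  7  7]
279 [ 7  5  5 11 26 43 45 46 48 48 47 45 43 35 11  5  6  6]
280 [ 7  7  6  9 27 43 45 46 48 49 46 45 43 37 17  4  4  5]
281 [ 6  6  4 10 27 43 45 47 47 48 47 45 43 40 27  8  6  6]
282 [ 4  7  6  9 27 44 45 46 47 48 47 44 42 41 40 22 23 25]
283 [ 6  6  8 13 28 43 46 46 49 48 48 44 43 45 53 48 56 56]
284 [18 23 24 26 34 44 46 47 49 48 48 44 43 47 57 56 57 57]
285 [48 57 54 43 40 43 46 47 47 48 47 46 43 48 56 58 57 55]
286 [58 58 55 45 40 44 45 46 48 48 47 45 42 49 57 57 57 57]
287 [58 58 55 46 41 43 45 47 48 49 47 44 44 52 57 57 57 58]
288 [57 57 57 51 44 44 46 47 48 48 48 45 45 51 57 57 57 56]
289 [57 56 56 51 47 45 40 42 43 42 43 46 47 49 57 58 57 57]
290 [57 57 55 44 47 46 32 28 27 28 35 47 46 47 57 58 58 57]
291 [58 57 54 44 45 48 47 40 35 39 47 48 45 48 56 57 57 57]
292 [57 58 55 47 41 46 48 48 48 48 49 46 44 51 58 57 57 57]
293 [58 56 57 53 43 43 45 47 49 48 46 44 45 53 57 57 57 57]
294 [57 58 58 55 49 44 46 46 48 47 47 47 51 56 57 57 57 57]
295 [57 58 57 57 55 50 49 47 49 49 50 53 57 57 57 56 57 57]
296 [57 58 57 58 57 57 56 54 54 53 57 57 57 56 57 57 56 57]
297 [56 57 56 56 57 56 56 56 56 57 58 57 57 57 56 57 57 57]
[297.06579274 292.39739363]
```

Tube and hole are compared in the same view: foot centre at column 298.0, the hole's vertical at 297.15. That asks for +1.3 mm in x, while y agrees within 0.5 mm. I'll correct and lower until the foot is just above the mouth.

Emit:
drive_tool(plan=[[0, 0, 0, 0.0013, 0.0003, -0.008, 0.01], [0, 0, 0, 0.0013, 0.0003, -0.02, 0.01], [0, 0, 0, 0.0013, 0.0003, -0.032, 0.01], [0, 0, 0, 0.0013, 0.0003, -0.042, 0.01], [0, 0, 0, 0.0013, 0.0003, -0.05, 0.01], [0, 0, 0, 0.0013, 0.0003, -0.055, 0.01], [0, 0, 0, 0.0013, 0.0003, -0.055, 0.01], [0, 0, 0, 0.0013, 0.0003, -0.055, 0.01], [0, 0, 0, 0.0013, 0.0003, -0.055, 0.01]])

```text
time: 15.1
position: [0.513, 0.229, 0.0696]
tcp_rot: [0.0, 0.573, 0.82, -0.001]
ft_force: [0.8, -0.7, -0.3]
gripper_width: 0.0142
```

Run:
```python
from gap import *
T,I,p=run("b")
cv2.imwrite("pics/side7c.png",cv2.resize(np.clip(p[240:350,250:350,::-1]*2.2,0,255).astype(np.uint8),None,fx=5,fy=5,interpolation=2))
```

```text
[[0.513  0.229  0.0696]
 [0.513  0.2291 0.0696]
 [0.5129 0.229  0.0696]
 [0.5129 0.229  0.0696]] [0.5129 0.229  0.0696] [ 4.000e-04  5.730e-01  8.196e-01 -1.100e-03] [-0.16092746 -0.66457719 -1.05289136]
```

View pics/side7c.png

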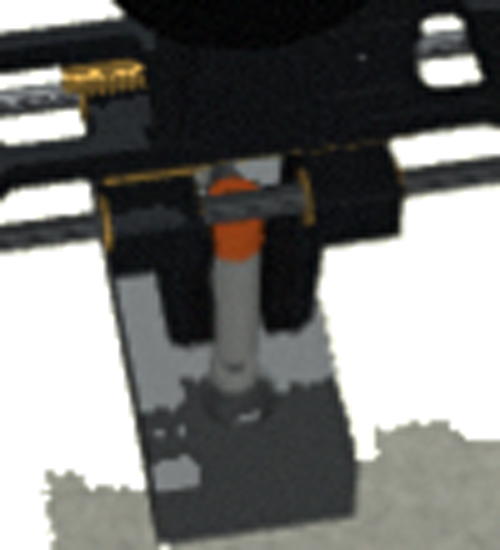

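The foot (crop 235,375) sits centred just above the hole mouth (crop 236,391). I'll lower it in, watching the force.

Emit:
drive_tool(plan=[[0, 0, 0, 0, 0, -0.002, 0.01], [0, 0, 0, 0, 0, -0.004, 0.01], [0, 0, 0, 0, 0, -0.006, 0.01], [0, 0, 0, 0, 0, -0.008, 0.01], [0, 0, 0, 0, 0, -0.01, 0.01], [0, 0, 0, 0, 0, -0.012, 0.01], [0, 0, 0, 0, 0, -0.013, 0.01], [0, 0, 0, 0, 0, -0.013, 0.01]])

```text
time: 16.1
position: [0.5126, 0.2289, 0.0562]
tcp_rot: [0.0, 0.573, 0.82, -0.001]
ft_force: [-0.3, -0.4, -0.9]
gripper_width: 0.0142
```

Emit:
drive_tool(plan=[[0, 0, 0, 0, 0, -0.002, 0.01], [0, 0, 0, 0, 0, -0.004, 0.01], [0, 0, 0, 0, 0, -0.006, 0.01], [0, 0, 0, 0, 0, -0.008, 0.01], [0, 0, 0, 0, 0, -0.01, 0.01], [0, 0, 0, 0, 0, -0.011, 0.01], [0, 0, 0, 0, 0, -0.011, 0.01]])

```text
time: 16.8
position: [0.5124, 0.2288, 0.0449]
tcp_rot: [0.0, 0.573, 0.82, -0.001]
ft_force: [0.0, -0.5, -1.1]
gripper_width: 0.014
```

It's going in freely with no side force. Now the last few millimetres, to floor contact.

Emit:
drive_tool(plan=[[0, 0, 0, 0, 0, -0.0005, 0.01], [0, 0, 0, 0, 0, -0.001, 0.01], [0, 0, 0, 0, 0, -0.0015, 0.01], [0, 0, 0, 0, 0, -0.0015, 0.01]])

```text
time: 17.2
position: [0.5124, 0.2288, 0.0434]
tcp_rot: [0.0, 0.573, 0.82, -0.001]
ft_force: [0.5, 0.1, -0.8]
gripper_width: 0.0139
```

Emit:
drive_tool(plan=[[0, 0, 0, 0, 0, -0.0005, 0.01], [0, 0, 0, 0, 0, -0.001, 0.01], [0, 0, 0, 0, 0, -0.001, 0.01]])

```text
time: 17.5
position: [0.5125, 0.2288, 0.0425]
tcp_rot: [0.0, 0.573, 0.82, -0.001]
ft_force: [0.0, -0.2, 0.1]
gripper_width: 0.0141
```

Emit:
drive_tool(plan=[[0, 0, 0, 0, 0, -0.0005, 0.01], [0, 0, 0, 0, 0, -0.001, 0.01], [0, 0, 0, 0, 0, -0.001, 0.01]])

```text
time: 17.8
position: [0.5127, 0.2289, 0.0424]
tcp_rot: [0.0, 0.573, 0.82, -0.001]
ft_force: [-2.1, -1.7, 6.0]
gripper_width: 0.014
```

Floor contact at 6 N. TCP z=0.0424 puts the foot at about 0.010, as expected. Releasing slowly, then withdrawing straight up.

Emit:
drive_tool(plan=[[0, 0, 0, 0, 0, 0, 0.014], [0, 0, 0, 0, 0, 0, 0.016], [0, 0, 0, 0, 0, 0, 0.02], [0, 0, 0, 0, 0, 0, 0.025], [0, 0, 0, 0, 0, 0, 0.03], [0, 0, 0, 0, 0, 0, 0.03], [0, 0, 0, 0, 0, 0, 0.03]])

```text
time: 18.5
position: [0.5127, 0.2289, 0.0424]
tcp_rot: [0.0, 0.573, 0.82, -0.001]
ft_force: [-0.2, 0.4, -0.3]
gripper_width: 0.0299
```

Emit:
drive_tool(plan=[[0, 0, 0, 0, 0, 0.005, 0.03], [0, 0, 0, 0, 0, 0.015, 0.03], [0, 0, 0, 0, 0, 0.03, 0.03], [0, 0, 0, 0, 0, 0.045, 0.03], [0, 0, 0, 0, 0, 0.065, 0.03], [0, 0, 0, 0, 0, 0.085, 0.03], [0, 0, 0, 0, 0, 0.11, 0.03], [0, 0, 0, 0, 0, 0.14, 0.03], [0, 0, 0, -0.03, 0.03, 0.16, 0.03], [0, 0, 0, -0.06, 0.07, 0.17, 0.03], [0, 0, 0, -0.09, 0.11, 0.17, 0.03], [0, 0, 0, -0.12, 0.15, 0.17, 0.03], [0, 0, 0, -0.12, 0.19, 0.17, 0.03], [0, 0, 0, -0.12, 0.22, 0.17, 0.03], [0, 0, 0, -0.12, 0.22, 0.17, 0.03], [0, 0, 0, -0.12, 0.22, 0.17, 0.03], [0, 0, 0, -0.12, 0.22, 0.17, 0.03]])

```text
time: 20.2
position: [0.3928, 0.4481, 0.213]
tcp_rot: [0.0, 0.573, 0.819, -0.001]
ft_force: [-0.2, 0.8, -0.6]
gripper_width: 0.0301
```

Run:
```python
from m import *
from rig import *
for n in("side","top"):
    p,d=grab_frame(n);np.savez(n+"9.npz",p=p,d=d)
    cv2.imwrite(f"pics/{n}9.png",np.clip(p[:,:,::-1]*1.6,0,255).astype(np.uint8))
I["side"]=np.load("side9.npz");I["top"]=np.load("top9.npz")
R={}
for n,w in(("side",(275,320,240,335)),("top",(120,175,215,265))):
    h=big(mask(n,org,*w));e=cv2.minEnclosingCircle(h) ;M=cv2.moments(mask(n,org,*w));R[n]=(M['m10']/M['m00'],M['m01']/M['m00']);print(n,R[n],e)
print("head",two(R["side"],R["top"]),"top@.094",onz("top",*R["top"],.094))
# change maps
for n in("side","top"):
    a=np.load(n+"0.npz")["d"];b=I[n]["d"];print(n,"depth changed px",int((abs(a-b)>.008).sum()))
```

```text
side (297.0974025974026, 295.0064935064935) ((297.0, 295.03125), 8.031350135803223)
top (142.39705882352942, 239.05882352941177) ((142.5, 239.07142639160156), 4.65667200088501)
head (array([0.51106911, 0.22937542, 0.0870103 ]), np.float64(0.0001431265156959879)) top@.094 [0.5108081  0.22731681 0.094     ]
side depth changed px 90534
top depth changed px 3434
```

View pics/side9.png

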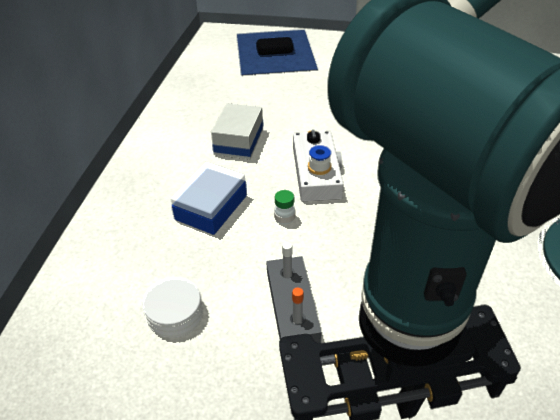

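View pics/top9.png

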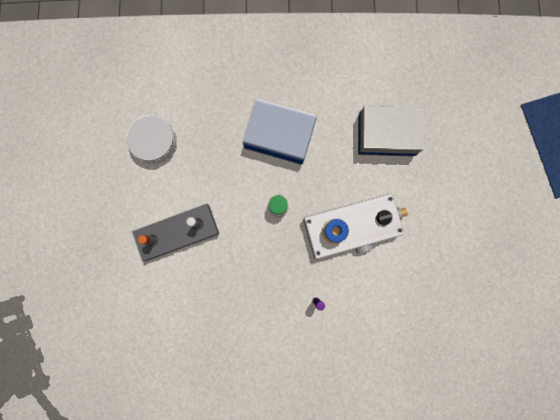

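The tube stands upright in the hole: head at top (142,239) and side (297,295), giving (0.511, 0.228–0.229), within 2 mm of the hole axis. The spare and the bystanders are at their original pixels. The outlet is empty and the arm is clear.

```bash
python3 -c "
from rig import *
print(job_done())"
```

```text
the job is handed in; nothing more can be done
None
```

The orange-headed tube is out of the outlet, standing in the parking block's empty hole and released. I handed the job in at about 20 s of the 58 s allowed. `job_done()` gave no verdict.

**What I did:** I pressed the collet ring with both fingertips to about 12 N (roughly 5.6 mm down) and closed on the tube while it was still pressed. I then drew it straight up; the wrist force reading I took during the draw was about 8 N. I lowered it into the hole until the foot touched the floor at 6 N, opened the fingers and withdrew upward.

**Last checks:**
- **Position:** the head measured at (0.511, 0.229) against the hole at (0.5107, 0.2290). Taking the head top alone from the top camera gave y = 0.227, so the lean is slight at most.
- **Depth:** the tool height at floor contact puts the foot about 20 mm below the mouth. I inferred this from the tool position; it wasn't seen directly.
- **Surroundings:** in both pictures the spare, tip box, dishes, carton and vial appear where they started, and the arm stands clear. This was judged by eye; the image-difference check was no use because the arm itself was in view.

**Disagreements along the way:**
- The tool's reported position was about 1 to 1.5 mm off in x from the cameras. I corrected it by comparing the tube and the hole in the same picture.
- A sideways force of 3 to 4.5 N showed up during pressing. I took it for fingertip friction, and it disappeared on lifting.

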